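# Hang a slide carrier on the viewing rail and draw the light boom out to it

## Task

Set up the stained slide for viewing: hook the slide carrier over the square rail of the stand at its free right-hand end (beyond the dark band, next to the end stop), slide it along the rail without lifting it off until it hangs in line with the index marker, and let go of it there. Then squeeze the lock button on the head of the telescoping light boom, draw the boom out until its pointer stands at the index marker on the graduated bar, and finish while still holding the head there with the button squeezed, because a spring pulls the boom back. Do not shift the index marker, and leave the dropper bottle and the eyepiece alone.

Things in the scene. Friction and masses are not known exactly. Their poses are not given: they have to be found in the camera images.
- stand: Viewing stand, fixed: grey base plate 360 mm long, 180 deep, 10 thick, carrying a square rail and, behind it, a light boom. Origin on the desk below the rail's axis; x points away from the robot, y to the left along rail and boom; yaw differs each time. Boom axis at x = +100 mm, z = 160; sleeve 28 mm square at y = +62 to +178. White graduated bar at x = +130 mm, 8 thick, top z = 155.
- rail_load (a point): Point on the top face of the rail (140 mm above the desk), mid of its loading end; axes as the stand. Hook the carrier on within 25 mm of here along y. Rail: steel bar 12 x 12 mm along y, from a post on the left to a free end 35 mm right of this point, with an 8 mm high end stop on its last 4 mm. A dark band goes round it 35 mm left of this point.
- index_mark (a point): Tip of the index marker on the graduated bar, 164 mm above the desk; axes as the stand. The marker is a dark bar across the base plate (10 mm wide, top z = 16 mm) with two uprights ending in 2 mm edges: this one and a low one in front of the rail. Carrier hook and boom pointer are each to come to y = 0 in this frame. Its place along y differs each time; it sits stiffly, not to be moved.
- index_front (a point): Tip of the index marker's low front upright, 36 mm to the robot's side of the rail's axis, 59 mm above the desk; same y along the stand as index_mark; axes as the stand.
- carrier_tab (a point): Centre of the black grip tab on the slide carrier, 16 (x) x 24 (y) x 40 mm high. The carrier (loose, aluminium, 154 mm high, about 150 g) starts upright on its foot, 46 x 56 x 16 mm, with this point 135 mm above the underside. z up; stem and glass slide on its -x side, which faces the robot but for the start yaw (up to 0.4), hook tip on its +x side.
- carrier_hook (a point): Mid of the roof of the carrier's hook throat, 29 mm below carrier_tab, 106 above the underside; axes as the carrier. Throat 22 mm wide in x, open below, 24 long in y; the tip reaches 18 mm below here. Hung, this point is on the rail's top, carrier axes as the stand's. The foot reaches 25 mm beyond the rail: come from the robot's side with the tip above the rail, then lower.
- boom_grip (a point): Centre of the black grip block on the boom's head, 24 (x) x 28 (y) mm, where it is gripped, 205 mm above the desk; block top at 231, clear all round from 180 up but for the lock button on its front (-x) face. Axes as the stand. Below, on the rail side (40 mm towards -x), the head carries a flat light panel, top 137 mm above the desk.
- button_face (a point): Middle of the outer face of the lock button, a ribbed grey plate 20 (y) x 30 (z) mm standing 9 mm out of the grip block's front (-x) face, level with boom_grip. Squeeze block and button together between the two fingers (33 mm over both when out, 26 mm pressed); the button goes in towards +x.
- lock_button (a joint): Travel of the lock button, 0 (out) to 0.007 m (fully in); springs out, about 3 N to start and 5 N fully in. Only when pressed in more than about 5 mm does it free the boom from its catch at home.
- boom (a joint): Extension of the boom, 0 (home) to 0.115 m, growing as the head is drawn to the right (-y of the stand). A spring of 3 to 4.5 N, damped, always pulls it home; the only catch is at home. Starts at 0, locked.
- boom_pointer (a point): Tip of the small pointer on the back of the boom's head, just in front of and over the graduated bar; same y along the stand as boom_grip. Axes as the stand.
- dropper_bottle: Bystander: small brown dropper bottle, 29 mm across, 102 mm high, loose; origin under its middle.
- spare_eyepiece: Bystander: black microscope eyepiece, 39 mm across, 46 mm high, loose; origin under its middle.

How it is judged (in metres and radians):
On the way, in this order (a step that is already met when the one before it is completed fails the run):
1. the carrier hangs with its hook on the rail's loading end, beyond the dark band (y of carrier_hook in the frame of stand between -0.17 and -0.1 m and x of carrier_hook in the frame of stand between -0.01 and 0.01 m and z of carrier_hook in the frame of stand between 0.134 and 0.146 m), for 0.1 s.
2. the carrier hangs on the rail in line with the index marker, let go (y of carrier_hook in the frame of index_mark between -0.007 and 0.007 m and x of carrier_hook in the frame of stand between -0.01 and 0.01 m and z of carrier_hook in the frame of stand between 0.134 and 0.144 m and contact force between the fingers and carrier below 0.2 N), for 0.2 s.
3. the lock button is squeezed in with the boom still at home (value of joint lock_button above 0.005 m and value of joint boom below 0.01 m), for 0.1 s.
At the end, for the whole second after the job is handed in: The fingers hold the boom's head (more than 3 N) with the lock button squeezed in at least 4 mm and the boom's pointer within 5 mm of the index mark, while the carrier hangs by itself, upright within 0.2 rad, hook on the rail, within 8 mm of the index mark along the rail (y of boom_pointer in the frame of index_mark between -0.005 and 0.005 m and value of joint lock_button above 0.004 m and contact force between the fingers and boom above 3 N and y of carrier_hook in the frame of index_mark between -0.008 and 0.008 m and x of carrier_hook in the frame of stand between -0.01 and 0.01 m and z of carrier_hook in the frame of stand between 0.134 and 0.144 m and angle between carrier_hook's own z axis and vertical below 0.2 rad and contact force between the fingers and carrier below 0.2 N); the arm keeps its last pose, push and grip.
It fails at once if the carrier was put over or lifted off the rail to the left of the dark band instead of being slid along (y of carrier_hook in the frame of stand above -0.085 m and z of carrier_hook in the frame of stand above 0.154 m and x of carrier_hook in the frame of stand between -0.015 and 0.03 m).
It fails at once if the index marker was shifted (distance of index_mark from where it was at the start of the episode above 0.004 m).
It fails at once if the dropper bottle was disturbed (distance of dropper_bottle from where it was at the start of the episode above 0.03 m).
It fails at once if the eyepiece was disturbed (distance of spare_eyepiece from where it was at the start of the episode above 0.03 m).
It also fails if it takes over 48 s, if anything falls off the work surface, if the arm or the gripper's body presses on something with over 40 N, if the wrist force passes 120 N, or if a joint passes its speed limit or range.

## Robot

A 6-joint arm with a two-finger parallel gripper is mounted at the origin on a cart in front of the work surface, level with it; the furniture and walls round the work are solid. World frame = base frame: x ahead of the robot, y to its left, z up, the work surface at z = 0. Lengths are in m, angles in degrees, forces in N, time in s.
With the tool pointing down it reaches from about 0.375 to 0.9 m from the base axis. Payload 3.1 kg.
Tool frame: the origin (TCP) lies between the finger pads; the fingertips stand 22 mm ahead of it and the grasp point (between the pads) lies 3 mm ahead of it (bot.tip_extent is the distance from the TCP to the fingertips, in m); y points along the fingers, z is the direction in which the jaws open and shut, and the axes are right-handed (so a half turn about y gives the same grasp; the last joint's range is limited). The gripper opens to 87 mm and grips with 3 to 60 N. Pads are 19 mm wide; open, the fingers measure 117 mm over their backs; the gripper's body (75 mm by 190 mm) begins 51 mm behind the grasp point.
Start: joints at [63.684, 30.224, 82.088, -0, 67.689, -10.227], TCP at [0.173, 0.601, 0.245] pointing down, gripper open.
Joint ranges: [-176.69, 176.69], [-43.24, 126.21], [12.49, 139.97], [-82, 262], [0, 151.66], [-163.58, 163.58]. Speed limits (degrees/s): [159.86, 159.86, 180, 180, 180, 180].

## Interface

Orientations are given as a 3x3 rotation matrix whose columns are the frame's x, y, z axes.
In Python, from rig import bot, eyes, models gives the robot as it stands. The module is installed in compiled form; this text tells all that it offers.
- The arm moves only by the tool arm_command, never from a script. Its arguments are lists of equal length, an entry for each row: "translation": the shift along the tool's x, y, z each as a share of 0.08 m, from -1 to 1, a list of three; "rotation": the turn, a rotation vector about the tool's x, y, z each as a share of 60 degrees, from -1 to 1, a list of three; "grip": the closure, from -1 (fully open) to 1 (shut), so that 0 is half open. In form: {"translation": [[x, y, z], ...], "rotation": [[rx, ry, rz], ...], "grip": [grip, ...]}. A call has 1 to 5 rows; each row is the pose to reach, as a shift and turn from the pose commanded when the call began, along the tool's axes at that moment; what a row does not reach only later rows make up. A row lasts 1/10 s, in which the tool goes at most 50 mm and 8.59 degrees, less where a joint would pass 70% of its speed; a pose out of reach is approached as far as the arm can. A call with a number of a shift or a turn outside -1 to 1 is refused whole. A call with a gripper value outside its range is refused whole. The fingers move at their own pace and stop on an object; the grip force is fixed at half the most. Time passes only in rows, so rows that repeat a pose let the fingers close. It gives the time, the measured TCP pose, the force and the opening at its end, in the units of the state.
- bot.read_state(): the state, without advancing time (a new reading comes with each control period).
- eyes.capture(name): name is "scene" or "side" or "wrist"; returns a dict with "image" (480x640x3 uint8, blue, green, red), "mtx" (3x3 intrinsics, pixels), "rvec" (rotation vector, rad) and "tvec" (3), from world to camera coordinates, as OpenCV has them; the wrist camera has in their place "hand_eye" (4x4, takes a point from camera to tool coordinates, whose origin is the TCP and whose axes are the tool frame's). Camera axes: x right, y down, z forward; pixel columns grow to the right and rows downward; lengths in m; the calibration is good to about 2 mm. A picture is of the moment at which its call begins: read the wrist's pose just before it. There is no depth.
- bot.hand_in(): hands the job in, once; it reports no verdict.
Trained networks look in the newest picture that a camera, given by its name, has taken for a name from the list of things; names that differ only in an ending like _2 or _b are one class to them, and where a whole thing is asked for, a point or a joint stands for the part that bears it (a point fixed in the world has none). Each returns a list of dicts, best first, with "conf" (0 to 1); they miss things now and then, are a little off and sometimes report something else, mostly with a low value. They report only what shows in the picture. A call takes as long as a camera call.
- models.recognise(camera, thing): "extent" ([left, top, right, bottom] as shares, 0 to 1, of the picture: columns of its width, rows of its height, round what is visible of it).
- models.spot_point(camera, thing): "point" ([column, row] as shares, 0 to 1, of the picture: columns of its width, rows of its height: a listed point, or the origin of a listed thing).
The state is a dict: "time_s": time; "joint_positions": joint angles; "qvel": joint speeds; "tau": joint torques, N m; "position": TCP position; "tcp_rot": TCP orientation; "force": force on the tool from outside, world axes, zero at the start; "moment": the same for the moment, N m; "opening": opening from 0.0 (shut) to 1.0 (fully open).
Only numpy, scipy, OpenCV 4.12 (cv2) and the standard library are available. Lean on these libraries where they do the work, as an engineer would, in place of code of your own. Each camera call takes 0.05 s, during which the arm holds its last target. There are 200 camera calls.

## Working session

There is one attempt and no reset: what is moved stays moved. The work goes in short steps, Python scripts to look and compute and a tool call to move; the robot and the scene stay as the last step left them, time stands still between calls to the robot, and variables do not carry over. Pictures are saved under pics/ and viewed, about 8 in all and at most 12, crops included, and the job is handed in when it is done.

Besides the shell and the picture viewer there is one more tool, called after "Call:" by a JSON object that holds its "fn" and its "kwargs". arm_command: Moves the arm, as the interface text tells. Shift numbers are shares of 0.08 m and turn numbers shares of 60 degrees, none past 1 either way. Its arguments: {"type":"object","properties":{"translation":{"type":"array"},"rotation":{"type":"array"},"grip":{"type":"array"}},"required":["translation","rotation","grip"]}

```bash
mkdir -p pics; ls
cat > look.py <<'E'
import numpy as np, cv2
from rig import bot, eyes, models
T=['stand','rail_load','index_mark','index_front','carrier_tab','carrier_hook','boom_grip','button_face','boom_pointer','dropper_bottle','spare_eyepiece']
def cap(cam,save=None):
    s=bot.read_state(); c=eyes.capture(cam)
    K=np.array(c['mtx'])
    if cam=='wrist':
        H=np.array(c['hand_eye']); W=np.eye(4); W[:3,:3]=s['tcp_rot']; W[:3,3]=s['position']
        M=np.linalg.inv(W@H)
    else:
        M=np.eye(4); M[:3,:3]=cv2.Rodrigues(np.array(c['rvec'],float))[0]; M[:3,3]=np.ravel(c['tvec'])
    if save: cv2.imwrite('pics/'+save,c['image'])
    return c['image'],K,M
def spot(cam,t):
    return [(np.array(r['point'])*[640,480],r['conf']) for r in models.spot_point(cam,t)]
def proj(K,M,X):
    p=K@(M[:3,:3]@np.array(X,float)+M[:3,3]); return p[:2]/p[2]
def atz(K,M,px,z):
    d=M[:3,:3].T@np.linalg.inv(K)@[px[0],px[1],1]; o=-M[:3,:3].T@M[:3,3]
    return o+d*(z-o[2])/d[2]
def tri(obs):
    A=[];
    for K,M,px in obs:
        P=K@M[:3]; A+= [px[0]*P[2]-P[0], px[1]*P[2]-P[1]]
    v=np.linalg.svd(np.array(A))[2][-1]; X=v[:3]/v[3]
    return X,[np.linalg.norm(proj(K,M,X)-px) for K,M,px in obs]
E
python3 - <<'E'
from look import *
np.set_printoptions(precision=3,suppress=True)
Z=dict(stand=0,rail_load=.14,index_mark=.164,index_front=.059,carrier_tab=.135,carrier_hook=.106,boom_grip=.205,button_face=.205,boom_pointer=.16,dropper_bottle=0,spare_eyepiece=0)
R={}
for cam in ['scene','side','wrist']:
    im,K,M=cap(cam,cam+'0.png')
    print(cam,'cam at',-M[:3,:3].T@M[:3,3])
    for t in T:
        r=spot(cam,t)
        R[cam,t]=(K,M,r)
        for p,c in r[:2]: print(cam,t,p.round(),round(c,2),atz(K,M,p,Z[t]))
for t in T:
    o=[(R[c,t][0],R[c,t][1],R[c,t][2][0][0]) for c in ['scene','side','wrist'] if R[c,t][2] and R[c,t][2][0][1]>.3]
    if len(o)>1: print(t,len(o),*tri(o))
print(bot.read_state())
E
```

```text
pics
scene cam at [ 0.107 -0.604  0.781]
scene stand [249. 261.] 0.95 [ 0.466 -0.002  0.   ]
scene rail_load [292. 250.] 0.96 [ 0.478 -0.144  0.14 ]
scene rail_load [247. 260.] 0.38 [ 0.399 -0.106  0.14 ]
scene index_mark [310. 189.] 0.89 [ 0.605 -0.059  0.164]
scene index_front [406. 366.] 0.58 [ 0.485 -0.429  0.059]
scene index_front [257. 270.] 0.56 [ 0.436 -0.079  0.059]
scene carrier_tab [352. 333.] 0.87 [ 0.429 -0.35   0.135]
scene carrier_hook [353. 342.] 0.94 [ 0.431 -0.35   0.106]
scene boom_grip [265. 164.] 0.79 [0.561 0.029 0.205]
scene button_face [356. 331.] 0.65 [ 0.399 -0.379  0.205]
scene button_face [255. 168.] 0.57 [0.539 0.033 0.205]
scene boom_pointer [275. 172.] 0.63 [0.595 0.041 0.16 ]
scene boom_pointer [256. 271.] 0.16 [ 0.387 -0.153  0.16 ]
scene dropper_bottle [375. 320.] 0.64 [ 0.551 -0.308  0.   ]
scene spare_eyepiece [406. 367.] 0.71 [ 0.515 -0.417  0.   ]
scene spare_eyepiece [378. 317.] 0.43 [ 0.562 -0.306  0.   ]
side cam at [ 0.567 -1.03   0.522]
side stand [314. 267.] 0.94 [ 0.465 -0.004  0.   ]
side rail_load [316. 234.] 0.97 [ 0.479 -0.128  0.14 ]

[... 1575 characters left out ...]
 [ 0.554 -0.306  0.002] [np.float64(2.2965335614759637), np.float64(2.3443274780392973)]
spare_eyepiece 2 [ 0.514 -0.417  0.002] [np.float64(0.023978546638044673), np.float64(0.025496205170512935)]
{'time_s': 1.8, 'joint_positions': array([ 63.684,  30.222,  82.088,   0.   ,  67.688, -10.229]), 'qvel': array([-0.031, -0.084, -0.038,  0.056, -0.006, -0.022]), 'tau': array([  0.001, -44.   , -17.698,   0.064,   0.05 ,  -0.   ]), 'position': array([0.173, 0.601, 0.245]), 'tcp_rot': array([[ 0.961,  0.   ,  0.277],
       [-0.277,  0.   ,  0.961],
       [ 0.   , -1.   ,  0.   ]]), 'force': array([-0.3  , -0.009,  0.48 ]), 'moment': array([-0.016,  0.018, -0.043]), 'opening': 1.0011004398650407}
```

```bash
sleep 1; ls pics
```

```text
scene0.png
side0.png
wrist0.png
```

View pics/scene0.png

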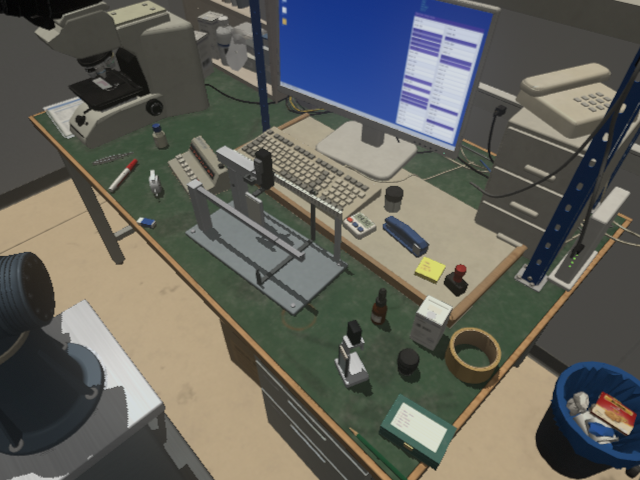

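View pics/side0.png

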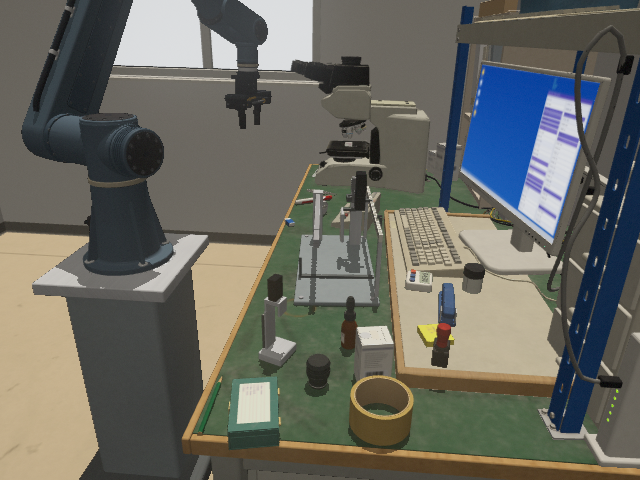

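```bash
cat > fit.py <<'E'
from look import *
from scipy.optimize import least_squares
np.set_printoptions(precision=4,suppress=True)
C={c:cap(c) for c in ['scene','side']}
O={'scene':dict(stand=(249,261),rail_load=(292,250),index_mark=(310,189),index_front=(257,270),boom_grip=(265,164),button_face=(255,168),boom_pointer=(275,172)),
'side':dict(stand=(314,267),rail_load=(316,234),index_mark=(381,211),index_front=(302,254),boom_grip=(358,183),button_face=(353,183),boom_pointer=(370,200))}
def P(v,t):
    x,y,a,i,b=v[:5]
    l=dict(stand=(0,0,0),rail_load=(0,-.135,.14),index_mark=(.13,i,.164),index_front=(-.036,i,.059),boom_grip=(.1,b,.205),button_face=(.079,b,.205),boom_pointer=(v[5],b,v[6]))[t]
    c,s=np.cos(a),np.sin(a); return [x+c*l[0]-s*l[1],y+s*l[0]+c*l[1],l[2]]
def f(v): return np.concatenate([proj(C[c][1],C[c][2],P(v,t))-O[c][t] for c in O for t in O[c]])
r=least_squares(f,[.465,0,.09,-.06,.03,.125,.16],loss='soft_l1')
print(r.x,np.degrees(r.x[2])); print(f(r.x).reshape(2,-1,2).round(1))
E
python3 fit.py
```

```text
[ 0.4658 -0.0049  0.1148 -0.0681  0.0261  0.1282  0.1646] 6.577538340555775
[[[ 0.9  0.4]
  [-0.8 -2.8]
  [-1.8  0.5]
  [ 0.4 -1.5]
  [-0.7 -0.9]
  [ 2.2 -0.1]
  [-0.1  0.1]]

 [[ 0.9  0.1]
  [ 0.4  2. ]
  [-5.1  3.2]
  [-2.5  3.3]
  [ 1.   0.3]
  [-3.   0.2]
  [ 0.1 -0. ]]]
```

Call:
{"fn": "arm_command", "kwargs": {"translation": [[1,-1,-1],[1,-1,-1],[1,-1,-1]], "rotation": [[0,-0.268,0],[0,-0.268,0],[0,-0.268,0]], "grip": [-1,-1,-1]}}

```text
time_s: 2.2
position: [0.2286, 0.5002, 0.3257]
tcp_rot: [[1.0, 0.001, -0.002], [0.002, 0.0, 1.0], [0.001, -1.0, 0.0]]
force: [0.8, 0.6, -0.3]
opening: 1.003
```

Call:
{"fn": "arm_command", "kwargs": {"translation": [[1,0,-1],[1,0,-1],[1,0,-1]], "rotation": [[0,0,0],[0,0,0],[0,0,0]], "grip": [-1,-1,-1]}}

```text
time_s: 2.5
position: [0.3106, 0.4187, 0.3251]
tcp_rot: [[1.0, 0.002, 0.004], [-0.004, -0.001, 1.0], [0.002, -1.0, -0.001]]
force: [-0.3, 0.6, 0.4]
opening: 1.0
```

Call:
{"fn": "arm_command", "kwargs": {"translation": [[1,0,-1],[1,0,-1],[1,0,-1]], "rotation": [[0,0,0],[0,0,0],[0,0,0]], "grip": [-1,-1,-1]}}

```text
time_s: 2.8
position: [0.3908, 0.3391, 0.3246]
tcp_rot: [[1.0, 0.002, 0.004], [-0.004, -0.001, 1.0], [0.002, -1.0, -0.001]]
force: [-0.2, 0.2, 0.2]
opening: 1.001
```

Tracking works well. On to a viewpoint over the stand.

Call:
{"fn": "arm_command", "kwargs": {"translation": [[0.2,0,-1],[0.2,0,-1]], "rotation": [[0,0,0],[0,0,0]], "grip": [-1,-1]}}

```text
time_s: 3.0
position: [0.4038, 0.2602, 0.3243]
tcp_rot: [[1.0, -0.001, 0.0], [-0.0, -0.0, 1.0], [-0.001, -1.0, -0.0]]
force: [-0.8, 0.3, -0.5]
opening: 0.994
```

Call:
{"fn": "arm_command", "kwargs": {"translation": [[0,0,-1],[0,0,-1]], "rotation": [[0,0,0],[0,0,0]], "grip": [-1,-1]}}

```text
time_s: 3.2
position: [0.4031, 0.1799, 0.3244]
tcp_rot: [[1.0, -0.001, 0.001], [-0.001, -0.0, 1.0], [-0.001, -1.0, -0.0]]
force: [0.8, -0.0, -0.7]
opening: 0.997
```

Call:
{"fn": "arm_command", "kwargs": {"translation": [[0,0,-1],[0,0,-1]], "rotation": [[0,0,0],[0,0,0]], "grip": [-1,-1]}}

```text
time_s: 3.4
position: [0.4033, 0.1, 0.3246]
tcp_rot: [[1.0, -0.0, 0.001], [-0.001, -0.0, 1.0], [-0.0, -1.0, -0.0]]
force: [1.7, 0.2, 0.1]
opening: 1.003
```

Call:
{"fn": "arm_command", "kwargs": {"translation": [[0,0,-1],[0,0,-1]], "rotation": [[0,0,0],[0,0,0]], "grip": [-1,-1]}}

```text
time_s: 3.6
position: [0.4037, 0.02, 0.3247]
tcp_rot: [[1.0, 0.001, 0.001], [-0.001, -0.0, 1.0], [0.001, -1.0, -0.0]]
force: [0.2, 1.1, 0.8]
opening: 0.999
```

Call:
{"fn": "arm_command", "kwargs": {"translation": [[0,0,-1],[0,0,-1],[0,0,-1],[0,0,-1]], "rotation": [[0,0,0],[0,0,0],[0,0,0],[0,0,0]], "grip": [-1,-1,-1,-1]}}

```text
time_s: 4.0
position: [0.4037, -0.0582, 0.3244]
tcp_rot: [[1.0, -0.0, 0.002], [-0.002, 0.001, 1.0], [-0.0, -1.0, 0.001]]
force: [0.0, 0.8, 0.5]
opening: 0.999
```

Run:
```python
from look import *
np.set_printoptions(precision=4,suppress=True)
Z=dict(rail_load=.14,index_mark=.164,index_front=.059,boom_grip=.205,button_face=.205,boom_pointer=.164)
im,K,M=cap('wrist','w1.png')
print(bot.read_state()['position'])
np.savez('w1.npz',K=K,M=M)
for t in Z:
    for p,c in spot('wrist',t)[:2]: print(t,p.round(1),round(c,2),atz(K,M,p,Z[t]))
```

```text
[ 0.4036 -0.0575  0.3244]
rail_load [226.9 304.3] 0.96 [ 0.4799 -0.1382  0.14  ]
index_front [292.8 241.1] 0.69 [ 0.4392 -0.079   0.059 ]
```

View pics/w1.png

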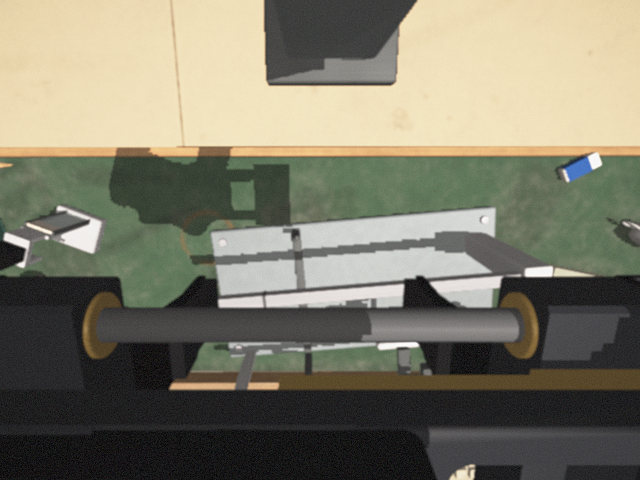

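```bash
python3 - <<'E'
from look import *
np.set_printoptions(precision=4,suppress=True)
d=np.load('w1.npz');K,M=d['K'],d['M']
a=atz(K,M,(211,231.5),.01);b=atz(K,M,(495,208),.01)
print(a,b,np.linalg.norm(b-a),np.degrees(np.arctan2(-(b-a)[0],(b-a)[1])),(a+b)/2)
# rail front-top edge at z=.14: right end , left near post
a=atz(K,M,(219,298),.14);b=atz(K,M,(404,282),.14)
print(a,b,np.degrees(np.arctan2(-(b-a)[0],(b-a)[1])))
print('front tip',atz(K,M,(291,231),.059))
x,y,th,i=.4658,-.0049,.1148,-.0681
for l in [(0,-.135,.14),(0,-.17,.14),(-.036,i,.059),(0,-.10,.14)]:
    c,s=np.cos(th),np.sin(th);print(l,proj(K,M,[x+c*l[0]-s*l[1],y+s*l[0]+c*l[1],l[2]]))
E
python3 - <<'E'
import cv2
im=cv2.imread('pics/w1.png')[190:390,190:520]
cv2.imwrite('pics/w1c.png',cv2.resize(im,None,fx=2.4,fy=2.4,interpolation=cv2.INTER_CUBIC))
E
```

```text
[ 0.4391 -0.184   0.01  ] [0.4098 0.1692 0.01  ] 0.3544701225483918 4.743744268249919 [ 0.4245 -0.0074  0.01  ]
[ 0.4735 -0.1452  0.14  ] [0.4578 0.0277 0.14  ] 5.201764945399413
front tip [ 0.4275 -0.0809  0.059 ]
(0, -0.135, 0.14) [226.0856 305.6239]
(0, -0.17, 0.14) [189.6651 309.5823]
(-0.036, -0.0681, 0.059) [294.8752 239.9656]
(0, -0.1, 0.14) [262.718  301.6425]
```

View pics/w1c.png

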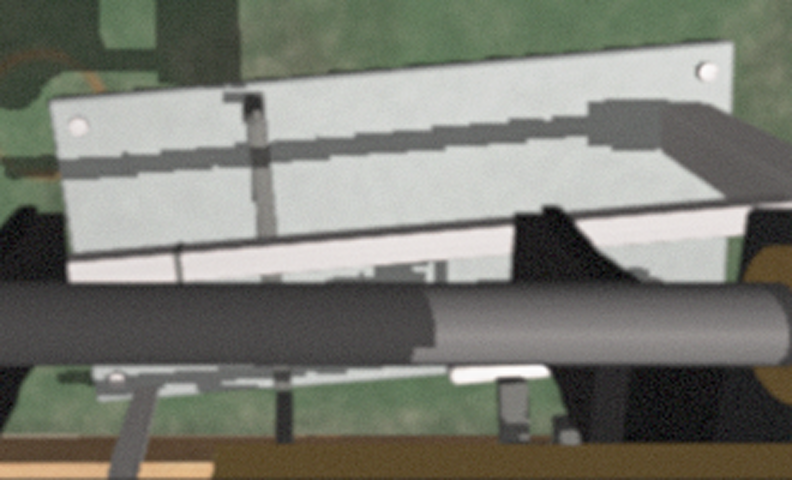

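```bash
cat >> fit.py <<'E'
d=np.load('w1.npz');C['w']=(0,d['K'],d['M'])
O['w']=dict(rail_load=(226.9,304.3),index_front=(293.5,241),band=(265,300),c1=(211,231.5),c2=(495,208))
P0=P
def P(v,t):
    l={'band':(0,-.1,.14),'c1':(v[7],-.18,.01),'c2':(v[7],.18,.01)}.get(t)
    if l is None: return P0(v,t)
    c,s=np.cos(v[2]),np.sin(v[2]); return [v[0]+c*l[0]-s*l[1],v[1]+s*l[0]+c*l[1],l[2]]
r=least_squares(f,list(r.x)+[-.04],loss='soft_l1')
print(r.x,np.degrees(r.x[2]))
R=f(r.x);k=0
for c in O:
    for t in O[c]: print(c,t,R[k:k+2].round(1));k+=2
E
python3 fit.py | tail -22; python3 -c "
from rig import bot;print(bot.read_state()['time_s'])"
```

```text
[-3.   0.2]
  [ 0.1 -0. ]]]
[ 0.4674 -0.0033  0.089  -0.0713  0.028   0.1258  0.1646 -0.0427] 5.100585687175339
scene stand [ 1.  -0.4]
scene rail_load [-2.  -2.7]
scene index_mark [0.1 1.5]
scene index_front [ 0.7 -1.3]
scene boom_grip [-0.1 -1.6]
scene button_face [ 2.6 -0.9]
scene boom_pointer [-0.1  0.1]
side stand [ 1.7 -0.1]
side rail_load [-0.4  1.7]
side index_mark [-4.8  4.1]
side index_front [-2.5  3.5]
side boom_grip [2.  0.3]
side button_face [-2.   0.1]
side boom_pointer [ 0.1 -0. ]
w rail_load [ 0.4 -0.5]
w index_front [ 0.6 -1. ]
w band [-0.9  0.7]
w c1 [-1.8  1.4]
w c2 [ 2.5 -0.8]
4.45
```

Call:
{"fn": "arm_command", "kwargs": {"translation": [[0,0,-1],[0,0,-1]], "rotation": [[0,0,0],[0,0,0]], "grip": [-1,-1]}}

```text
time_s: 4.65
position: [0.4044, -0.1397, 0.3249]
tcp_rot: [[1.0, 0.001, -0.002], [0.002, -0.002, 1.0], [0.001, -1.0, -0.002]]
force: [0.1, -0.4, -0.8]
opening: 0.999
```

Call:
{"fn": "arm_command", "kwargs": {"translation": [[0,0,-1],[0,0,-1]], "rotation": [[0,0,0],[0,0,0]], "grip": [-1,-1]}}

```text
time_s: 4.85
position: [0.4041, -0.2214, 0.3248]
tcp_rot: [[1.0, 0.001, 0.001], [-0.001, -0.002, 1.0], [0.001, -1.0, -0.002]]
force: [-0.2, 0.3, -0.3]
opening: 1.0
```

Call:
{"fn": "arm_command", "kwargs": {"translation": [[0.3,0,-1],[0.3,0,-1],[0.3,0,-1],[0.3,0,-1]], "rotation": [[0,0,0],[0,0,0],[0,0,0],[0,0,0]], "grip": [-1,-1,-1,-1]}}

```text
time_s: 5.25
position: [0.4275, -0.2986, 0.324]
tcp_rot: [[1.0, -0.001, 0.001], [-0.001, 0.002, 1.0], [-0.001, -1.0, 0.002]]
force: [0.1, 0.4, 0.4]
opening: 1.001
```

Run:
```python
from look import *
np.set_printoptions(precision=4,suppress=True)
im,K,M=cap('wrist','w2.png')
np.savez('w2.npz',K=K,M=M)
for t,z in [('carrier_tab',.135),('carrier_hook',.106)]:
    for p,c in spot('wrist',t)[:2]: print(t,p.round(1),round(c,2),atz(K,M,p,z))
print(bot.read_state()['position'])
```

```text
carrier_hook [260.9 226.4] 0.85 [ 0.4357 -0.3483  0.106 ]
[ 0.4273 -0.297   0.3244]
```

View pics/w2.png

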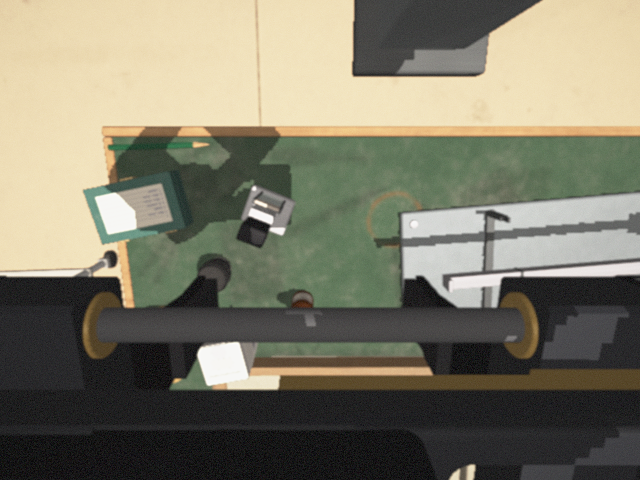

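Run:
```python
import cv2
im=cv2.imread('pics/w2.png')[175:255,225:305]
cv2.imwrite('pics/w2c.png',cv2.resize(im,None,fx=7,fy=7,interpolation=cv2.INTER_CUBIC))
```

```text
(no output)
```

View pics/w2c.png

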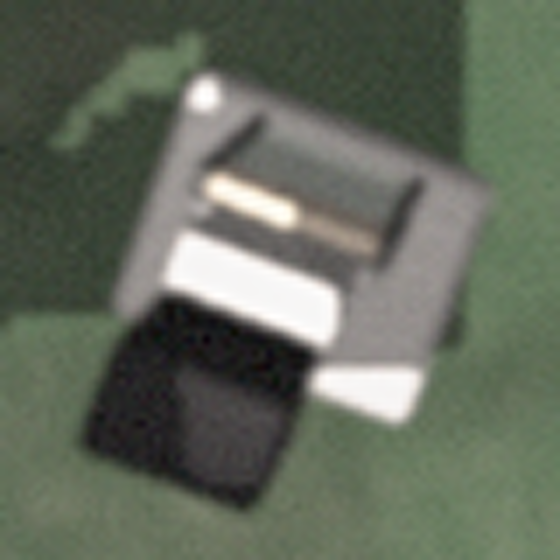

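Run:
```python
from look import *
np.set_printoptions(precision=4,suppress=True)
d=np.load('w2.npz');K,M=d['K'],d['M']
u=lambda x,y:(225+x/7,175+y/7)
q=[atz(K,M,u(*p),.016)for p in[(195,70),(492,190),(405,422),(115,305)]]
print(np.array(q));ang=lambda a,b:np.degrees(np.arctan2(-(b-a)[0],(b-a)[1]))
print(ang(q[0],q[1]),ang(q[3],q[2]),[np.linalg.norm(q[i]-q[(i+1)%4]) for i in range(4)],np.mean(q,0))
a=q[1]-q[2];b=q[0]-q[3];print(np.degrees(np.arctan2(-a[1],-a[0])),np.degrees(np.arctan2(-b[1],-b[0])))
t=[atz(K,M,u(*p),.155)for p in[(85,445),(250,505)]];print('tab far edge',t,ang(*t),np.linalg.norm(t[1]-t[0]))
t2=[atz(K,M,u(*p),.155)for p in[(135,360),(300,410)]];print(t2)
for p in [(.434,-.347,.135),(.434,-.347,.155),(.434,-.347,.115)]:print((proj(K,M,p)-[225,175])*7)
```

```text
[[ 0.4041 -0.3684  0.016 ]
 [ 0.4248 -0.3177  0.016 ]
 [ 0.4662 -0.3336  0.016 ]
 [ 0.445  -0.3841  0.016 ]]
-22.22666732530317 -22.73715019303933 [np.float64(0.054744827829501096), np.float64(0.04429249828772626), np.float64(0.054697344903933215), np.float64(0.04380636681946656)] [ 0.4351 -0.3509  0.016 ]
-21.020716740960765 -20.942372522886206
tab far edge [array([ 0.4358, -0.3624,  0.155 ]), array([ 0.4434, -0.3424,  0.155 ])] -20.952335220457392 0.021363772398537147
[array([ 0.4252, -0.3558,  0.155 ]), array([ 0.4314, -0.3359,  0.155 ])]
[232.1877 394.2389]
[210.0581 430.5845]
[251.9074 361.8514]
```

Call:
{"fn": "arm_command", "kwargs": {"translation": [[0.08,0.8,-0.65],[0.08,0.8,-0.65],[0.08,0.8,-0.65],[0.08,0.8,-0.65]], "rotation": [[0,0.362,0],[0,0.362,0],[0,0.362,0],[0,0.362,0]], "grip": [-1,-1,-1,-1]}}

```text
time_s: 5.8
position: [0.4338, -0.3494, 0.2598]
tcp_rot: [[0.929, -0.001, 0.369], [-0.369, 0.002, 0.929], [-0.002, -1.0, 0.001]]
force: [-0.3, 0.1, 0.7]
opening: 1.003
```

Call:
{"fn": "arm_command", "kwargs": {"translation": [[0,0.5,0],[0,0.9,0],[0,0.9,0],[0,0.9,0]], "rotation": [[0,0,0],[0,0,0],[0,0,0],[0,0,0]], "grip": [-1,-1,-1,-1]}}

```text
time_s: 6.2
position: [0.4345, -0.35, 0.1895]
tcp_rot: [[0.93, 0.0, 0.368], [-0.368, -0.0, 0.93], [0.0, -1.0, -0.0]]
force: [0.3, -0.5, 1.1]
opening: 0.996
```

Run:
```python
from look import *
np.set_printoptions(precision=4,suppress=True)
im,K,M=cap('wrist','w3.png')
np.savez('w3.npz',K=K,M=M)
for t in ['carrier_tab','carrier_hook']:
    for p,c in spot('wrist',t)[:2]: print(t,p.round(1),round(c,2),atz(K,M,p,.135 if 'tab' in t else .106))
for z in (.155,.135,.115): print(z,proj(K,M,(.434,-.349,z)))
s=bot.read_state();print(s['position'],s['time_s'])
```

```text
carrier_tab [309.5 273.4] 0.87 [ 0.4342 -0.3514  0.135 ]
carrier_hook [311.4 260.1] 0.71 [ 0.4359 -0.3508  0.106 ]
0.155 [313.6208 284.7764]
0.135 [313.3514 271.5828]
0.115 [313.1288 260.6745]
[ 0.4352 -0.3514  0.1908] 6.35
```

View pics/w3.png

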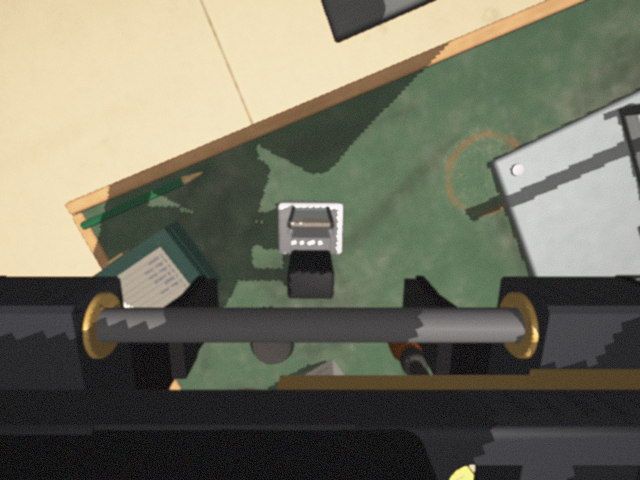

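The carrier sits squarely in the view with its tab at (310,275), midway between the fingers, so yaw and position are right. Now descend and grip.

Call:
{"fn": "arm_command", "kwargs": {"translation": [[0,0.4,0],[0,0.59,0],[0,0.59,0],[0,0.59,0],[0,0.59,0]], "rotation": [[0,0,0],[0,0,0],[0,0,0],[0,0,0],[0,0,0]], "grip": [-1,-1,-1,1,1]}}

```text
time_s: 6.85
position: [0.435, -0.3515, 0.143]
tcp_rot: [[0.929, 0.002, 0.37], [-0.37, -0.003, 0.929], [0.003, -1.0, -0.002]]
force: [-0.2, 0.3, -0.8]
opening: 0.892
```

Call:
{"fn": "arm_command", "kwargs": {"translation": [[0,0,0],[0,0,0],[0,0,0],[0,0,0],[0,0,0]], "rotation": [[0,0,0],[0,0,0],[0,0,0],[0,0,0],[0,0,0]], "grip": [1,1,1,1,1]}}

```text
time_s: 7.35
position: [0.4341, -0.3505, 0.1414]
tcp_rot: [[0.929, -0.0, 0.37], [-0.37, -0.0, 0.929], [-0.0, -1.0, -0.0]]
force: [0.7, -0.1, -0.7]
opening: 0.447
```

Call:
{"fn": "arm_command", "kwargs": {"translation": [[0,0,0],[0,0,0],[0,0,0],[0,0,0]], "rotation": [[0,0,0],[0,0,0],[0,0,0],[0,0,0]], "grip": [1,1,1,1]}}

```text
time_s: 7.75
position: [0.4341, -0.3505, 0.1413]
tcp_rot: [[0.929, -0.0, 0.37], [-0.37, 0.0, 0.929], [-0.0, -1.0, 0.0]]
force: [0.2, 0.3, -0.4]
opening: 0.275
```

Call:
{"fn": "arm_command", "kwargs": {"translation": [[0,-0.3,0],[0,-0.87,0],[-0.2,-0.87,0.3],[-0.35,-0.87,0.65],[-0.5,-0.87,1]], "rotation": [[0,0,0],[0,0,0],[0,-0.14,0],[0,-0.28,0],[0,-0.42,0]], "grip": [1,1,1,1,1]}}

```text
time_s: 8.25
position: [0.4261, -0.2604, 0.211]
tcp_rot: [[0.998, -0.0, -0.066], [0.066, 0.0, 0.998], [-0.0, -1.0, 0.0]]
force: [0.4, -0.3, -1.3]
opening: 0.27
```

Call:
{"fn": "arm_command", "kwargs": {"translation": [[0,0,0.3],[0,0,0.6],[0,0,0.8],[0,0,0.8]], "rotation": [[0,-0.027,0],[0,-0.027,0],[0,-0.027,0],[0,-0.027,0]], "grip": [1,1,1,1]}}

```text
time_s: 8.65
position: [0.4218, -0.1954, 0.2107]
tcp_rot: [[0.996, -0.002, -0.091], [0.091, 0.002, 0.996], [-0.002, -1.0, 0.002]]
force: [-0.3, 0.2, -2.3]
opening: 0.274
```

Call:
{"fn": "arm_command", "kwargs": {"translation": [[-0.05,0,0.3],[-0.09,0,0.65],[-0.09,0,0.65],[-0.09,0,0.65]], "rotation": [[0,0,0],[0,0,0],[0,0,0],[0,0,0]], "grip": [1,1,1,1]}}

```text
time_s: 9.05
position: [0.4116, -0.1473, 0.2111]
tcp_rot: [[0.996, 0.001, -0.089], [0.089, -0.002, 0.996], [0.001, -1.0, -0.002]]
force: [0.5, -0.7, -1.7]
opening: 0.274
```

Run:
```python
from look import *
np.set_printoptions(precision=4,suppress=True)
obs={}
for cam in ['scene','side','wrist']:
    im,K,M=cap(cam,cam+'4.png')
    for t in ['carrier_tab','carrier_hook','rail_load']:
        for p,c in spot(cam,t)[:1]:
            print(cam,t,p.round(1),round(c,2)); obs.setdefault(t,[]).append((K,M,p))
for t in obs:
    if len(obs[t])>1: print(t,*tri(obs[t]))
s=bot.read_state();print(s['position'],s['time_s'])
a=cv2.imread('pics/side4.png')[150:330,240:440];b=cv2.imread('pics/scene4.png')[150:330,190:390]
cv2.imwrite('pics/m4.png',cv2.resize(np.hstack([a,b]),None,fx=2,fy=2,interpolation=cv2.INTER_CUBIC))
```

```text
scene carrier_tab [262. 248.] 0.65
scene carrier_hook [261.1 256.9] 0.66
scene rail_load [287.9 249.6] 0.95
side carrier_tab [284.6 204.4] 0.93
side carrier_hook [281.4 216.9] 0.82
side rail_load [315.5 231.2] 0.6
wrist carrier_tab [311.  311.1] 0.91
wrist carrier_hook [314.5 282.6] 0.62
wrist rail_load [314.9 367.3] 0.68
carrier_tab [ 0.4125 -0.1471  0.2037] [np.float64(3.3511953984906127), np.float64(3.1177772346345263), np.float64(3.4518448120339715)]
carrier_hook [ 0.4079 -0.1457  0.1786] [np.float64(1.6541043641345812), np.float64(1.4837509202060561), np.float64(1.7342507080264342)]
rail_load [ 0.4753 -0.1395  0.1465] [np.float64(3.166336505861593), np.float64(2.6423479075640013), np.float64(0.5452731026490051)]
[ 0.411  -0.1465  0.2109] 9.65
```

View pics/m4.png

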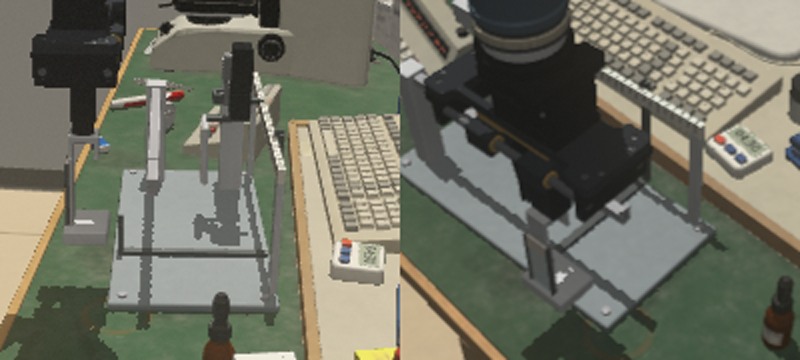

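Call:
{"fn": "arm_command", "kwargs": {"translation": [[0.3,0,0],[0.6,0,0],[0.86,0,0],[0.86,0,0],[0.86,0,0]], "rotation": [[0,0,0],[0,0,0],[0,0,0],[0,0,0],[0,0,0]], "grip": [1,1,1,1,1]}}

```text
time_s: 10.15
position: [0.4789, -0.1399, 0.2106]
tcp_rot: [[0.996, -0.002, -0.089], [0.089, 0.001, 0.996], [-0.002, -1.0, 0.001]]
force: [0.6, 1.6, -1.9]
opening: 0.274
```

Run:
```python
from look import *
np.set_printoptions(precision=4,suppress=True)
for cam in ['side','scene']:
    im,K,M=cap(cam,cam+'5.png')
    for t in ['carrier_hook','rail_load']:
        for p,c in spot(cam,t)[:1]: print(cam,t,p.round(1),round(c,2))
s=bot.read_state();print(s['position'],s['time_s'],s['force'])
a=cv2.imread('pics/side5.png')[180:280,260:400]
b=cv2.imread('pics/scene5.png')[180:280,220:360]
cv2.imwrite('pics/m5.png',cv2.resize(np.vstack([a,b])[:, :],None,fx=3,fy=3,interpolation=cv2.INTER_CUBIC))
```

```text
side carrier_hook [315.  219.8] 0.91
side rail_load [314.8 233.7] 0.56
scene carrier_hook [288.6 235.1] 0.95
scene rail_load [291.9 248.1] 0.56
[ 0.4787 -0.1403  0.211 ] 10.45 [ 0.0053 -0.2151 -1.4677]
```

View pics/m5.png

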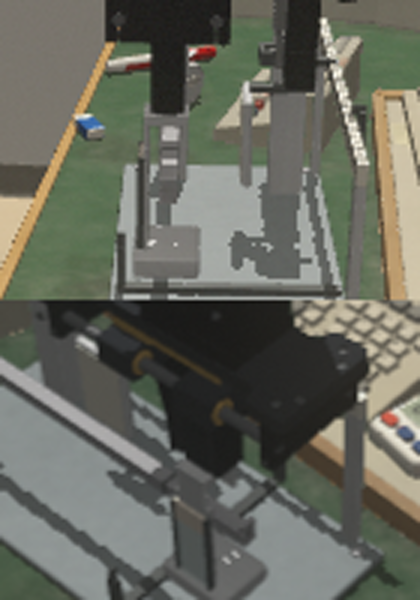

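Seen end-on, the rail lies centred between the hook's legs (side column 315 for both). Now lower.

Call:
{"fn": "arm_command", "kwargs": {"translation": [[0,0.15,0],[0,0.3,0],[0,0.4,0],[0,0.42,0]], "rotation": [[0,0,0],[0,0,0],[0,0,0],[0,0,0]], "grip": [1,1,1,1]}}

```text
time_s: 10.85
position: [0.4787, -0.1401, 0.1766]
tcp_rot: [[0.996, -0.002, -0.088], [0.088, 0.001, 0.996], [-0.002, -1.0, 0.001]]
force: [0.5, 0.8, -1.8]
opening: 0.269
```

Call:
{"fn": "arm_command", "kwargs": {"translation": [[0,0.02,0],[0,0.03,0],[0,0.03,0]], "rotation": [[0,0,0],[0,0,0],[0,0,0]], "grip": [1,1,1]}}

```text
time_s: 11.15
position: [0.4797, -0.1404, 0.1753]
tcp_rot: [[0.996, 0.001, -0.089], [0.089, -0.0, 0.996], [0.001, -1.0, -0.0]]
force: [-0.3, -0.4, -1.1]
opening: 0.274
```

Call:
{"fn": "arm_command", "kwargs": {"translation": [[0,0.012,0],[0,0.012,0]], "rotation": [[0,0,0],[0,0,0]], "grip": [1,1]}}

```text
time_s: 11.35
position: [0.4798, -0.1404, 0.1751]
tcp_rot: [[0.996, 0.001, -0.089], [0.089, -0.001, 0.996], [0.001, -1.0, -0.001]]
force: [-1.5, -0.1, 5.2]
opening: 0.269
```

Call:
{"fn": "arm_command", "kwargs": {"translation": [[0,0.012,0],[0,0.012,0]], "rotation": [[0,0,0],[0,0,0]], "grip": [1,1]}}

```text
time_s: 11.55
position: [0.4798, -0.1404, 0.1751]
tcp_rot: [[0.996, 0.001, -0.089], [0.089, -0.001, 0.996], [0.001, -1.0, -0.001]]
force: [-3.6, 1.2, 11.6]
opening: 0.275
```

Call:
{"fn": "arm_command", "kwargs": {"translation": [[0,-0.018,0],[0,-0.018,0.15],[0,-0.018,0.3],[0,-0.018,0.45],[0,-0.018,0.6]], "rotation": [[0,0,0],[0,0,0],[0,0,0],[0,0,0],[0,0,0]], "grip": [1,1,1,1,1]}}

```text
time_s: 12.05
position: [0.4762, -0.0922, 0.1752]
tcp_rot: [[0.996, 0.003, -0.09], [0.09, -0.002, 0.996], [0.002, -1.0, -0.002]]
force: [-0.0, -3.8, 5.2]
opening: 0.272
```

Call:
{"fn": "arm_command", "kwargs": {"translation": [[0,0,0.12],[0,0,0.23],[0,0,0.23],[0,0,0.23]], "rotation": [[0,0,0],[0,0,0],[0,0,0],[0,0,0]], "grip": [1,1,1,1]}}

```text
time_s: 12.45
position: [0.4741, -0.0724, 0.1751]
tcp_rot: [[0.996, 0.002, -0.089], [0.089, 0.001, 0.996], [0.002, -1.0, 0.001]]
force: [1.2, 1.2, 7.0]
opening: 0.272
```

Run:
```python
from look import *
np.set_printoptions(precision=4,suppress=True)
O={}
for cam in ['side','scene','wrist']:
    im,K,M=cap(cam,cam+'6.png'); np.savez(cam+'6.npz',K=K,M=M)
    for t in ['carrier_hook','carrier_tab','index_front','index_mark']:
        for p,c in spot(cam,t)[:2]:
            print(cam,t,p.round(1),round(c,2)); O.setdefault(t,[]).append((K,M,p))
s=bot.read_state();print(s['position'],s['time_s'],s['force'])
a=cv2.imread('pics/side6.png')[170:290,270:410]
b=cv2.imread('pics/scene6.png')[160:300,220:340]
c=cv2.imread('pics/wrist6.png')[150:400,180:460]
cv2.imwrite('pics/m6.png',np.hstack([cv2.resize(x,(int(x.shape[1]*500/x.shape[0]*.5)*1,int(250)),interpolation=cv2.INTER_CUBIC) for x in (a,b,c)]))
A=[cv2.resize(x,None,fx=300/x.shape[0],fy=300/x.shape[0],interpolation=cv2.INTER_CUBIC) for x in(a,b)]
top=np.hstack(A);cc=cv2.resize(c,(336,300));H=np.zeros((600,max(top.shape[1],336),3),np.uint8);H[:300,:top.shape[1]]=top;H[300:,:336]=cc
cv2.imwrite('pics/m6.png',H)
```

```text
side carrier_hook [315.  224.5] 0.65
side carrier_tab [317.2 212.6] 0.88
side carrier_tab [316.4 227.3] 0.5
side index_front [300.4 256.3] 0.7
side index_mark [382.3 214.7] 0.78
scene carrier_hook [264.3 232.6] 0.77
scene carrier_hook [309.6 189.7] 0.55
scene carrier_tab [267.1 223.4] 0.97
scene index_front [257.7 269.1] 0.89
scene index_mark [310.5 188.8] 0.97
scene index_mark [380.2 317. ] 0.73
wrist carrier_hook [310.7 286. ] 0.92
wrist index_front [307.9 197. ] 0.98
[ 0.4741 -0.0724  0.1751] 13.2 [1.2638 1.2024 7.5864]
```

View pics/m6.png

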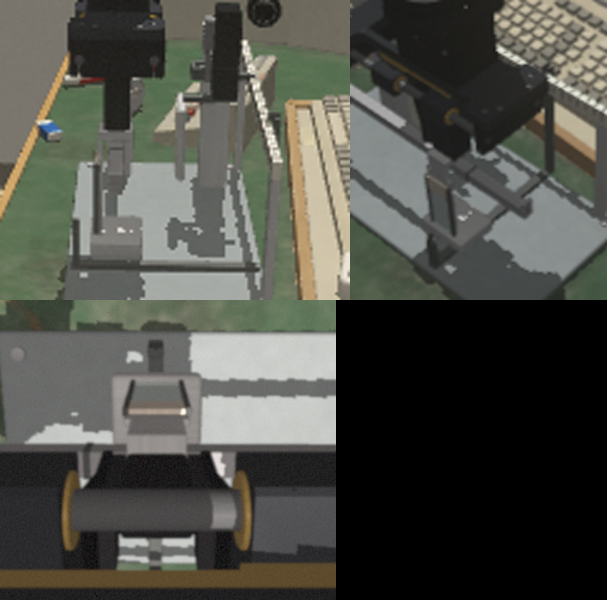

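Run:
```python
from look import *
np.set_printoptions(precision=4,suppress=True)
c,s=np.cos(.089),np.sin(.089)
def loc(X): dx,dy=X[0]-.4674,X[1]+.0033; return np.array([c*dx+s*dy,-s*dx+c*dy,X[2]])
for cam,o in dict(wrist=[((310.7,286),.14),((307.9,197),.059),((180+156/1.2,150+80/1.2),.05),((180+155/1.2,150+45/1.2),.059)],side=[((317.2,212.6),.169),((315,224.5),.14),((300.4,256.3),.059),((382.3,214.7),.164)],scene=[((264.3,232.6),.14),((267.1,223.4),.169),((257.7,269.1),.059),((310.5,188.8),.164)]).items():
    d=np.load(cam+'6.npz')
    for p,z in o: print(cam,p,loc(atz(d['K'],d['M'],p,z)))
print(loc([.4741,-.0724,0]))
```

```text
wrist (310.7, 286) [ 0.0001 -0.0705  0.14  ]
wrist (307.9, 197) [-0.0337 -0.0723  0.059 ]
wrist (310.0, 216.66666666666669) [-0.0182 -0.0709  0.05  ]
wrist (309.1666666666667, 187.5) [-0.0402 -0.0715  0.059 ]
side (317.2, 212.6) [ 0.0022 -0.0766  0.169 ]
side (315, 224.5) [-0.0022 -0.073   0.14  ]
side (300.4, 256.3) [-0.0342 -0.0652  0.059 ]
side (382.3, 214.7) [ 0.1436 -0.0684  0.164 ]
scene (264.3, 232.6) [-0.0045 -0.0689  0.14  ]
scene (267.1, 223.4) [-0.0018 -0.0776  0.169 ]
scene (257.7, 269.1) [-0.0367 -0.072   0.059 ]
scene (310.5, 188.8) [ 0.1347 -0.0683  0.164 ]
[ 0.0005 -0.0694  0.    ]
```

Call:
{"fn": "arm_command", "kwargs": {"translation": [[0,-0.012,0],[0,-0.012,0],[0,-0.012,0],[0,-0.012,0],[0,-0.012,0]], "rotation": [[0,0,0],[0,0,0],[0,0,0],[0,0,0],[0,0,0]], "grip": [1,-0.1,-0.1,-0.1,-0.1]}}

```text
time_s: 13.7
position: [0.4733, -0.0739, 0.1752]
tcp_rot: [[0.996, -0.001, -0.089], [0.089, 0.0, 0.996], [-0.001, -1.0, 0.001]]
force: [0.0, -0.2, 0.4]
opening: 0.514
```

```bash
python3 -c "
from rig import bot
s=bot.read_state();print(s['joint_positions'],s['opening'],s['force'],s['position'])"
```

```text
[-2.22811560e+01  2.53376649e+01  1.06689134e+02  7.81391495e-03
  4.80256594e+01 -1.17372486e+02] 0.5139033286396512 [ 0.0249871  -0.16445697  0.38428874] [ 0.47326195 -0.07392938  0.17518167]
```

Call:
{"fn": "arm_command", "kwargs": {"translation": [[0,-0.2,0],[0,-0.7,0],[0,-1,0]], "rotation": [[0,0,0],[0,0,0],[0,0,0]], "grip": [-0.1,-0.1,-0.1]}}

```text
time_s: 14.0
position: [0.474, -0.0744, 0.2571]
tcp_rot: [[0.996, 0.001, -0.088], [0.088, -0.0, 0.996], [0.001, -1.0, -0.001]]
force: [0.6, -0.7, -0.4]
opening: 0.55
```

Call:
{"fn": "arm_command", "kwargs": {"translation": [[0,-0.375,0],[0.15,-0.375,0.15],[0.3,-0.375,0.3],[0.45,-0.375,0.45],[0.6,-0.375,0.6]], "rotation": [[0,0.14,0],[0,0.28,0],[0,0.42,0],[0,0.56,0],[0,0.7,0]], "grip": [-1,-1,-1,-1,-1]}}

```text
time_s: 14.5
position: [0.5172, -0.0216, 0.2854]
tcp_rot: [[0.796, -0.0, 0.606], [-0.606, 0.0, 0.796], [-0.0, -1.0, -0.0]]
force: [-1.1, 0.1, -0.7]
opening: 0.92
```

Call:
{"fn": "arm_command", "kwargs": {"translation": [[0,0,0.2],[0,0,0.4],[0.02,0,0.6],[0.02,0,0.87],[0.02,0,0.87]], "rotation": [[0,0.14,0],[0,0.28,0],[0,0.42,0],[0,0.56,0],[0,0.7,0]], "grip": [-1,-1,-1,-1,-1]}}

```text
time_s: 15.0
position: [0.5614, 0.0342, 0.2851]
tcp_rot: [[0.188, 0.001, 0.982], [-0.982, 0.001, 0.188], [-0.001, -1.0, 0.001]]
force: [-0.8, -0.3, -0.1]
opening: 0.999
```

Call:
{"fn": "arm_command", "kwargs": {"translation": [[0,0,0],[0,0,0],[0,0,0]], "rotation": [[0,0.1,0],[0,0.1,0],[0,0.1,0]], "grip": [-1,-1,-1]}}

```text
time_s: 15.3
position: [0.5599, 0.0326, 0.2852]
tcp_rot: [[0.091, -0.001, 0.996], [-0.996, 0.0, 0.091], [-0.0, -1.0, -0.001]]
force: [-0.5, 0.1, 0.3]
opening: 1.0
```

Run:
```python
from look import *
np.set_printoptions(precision=4,suppress=True)
c,s=np.cos(.089),np.sin(.089)
def loc(X): dx,dy=X[0]-.4674,X[1]+.0033; return np.array([c*dx+s*dy,-s*dx+c*dy,X[2]])
for cam in ['wrist','scene','side']:
    im,K,M=cap(cam,cam+'7.png'); np.savez(cam+'7.npz',K=K,M=M)
    for t,z in [('carrier_hook',.14),('index_front',.059),('index_mark',.164),('boom_grip',.205),('button_face',.205),('boom_pointer',.164)]:
        for p,q in spot(cam,t)[:1]: print(cam,t,p.round(1),round(q,2),loc(atz(K,M,p,z)))
s_=bot.read_state();print(s_['position'],loc(s_['position']),s_['time_s'],s_['tcp_rot'])
a=cv2.imread('pics/wrist7.png')
b=cv2.imread('pics/side7.png')[160:300,250:437]
cv2.imwrite('pics/m7.png',np.hstack([cv2.resize(a,(400,300)),cv2.resize(b,(400,300),interpolation=cv2.INTER_CUBIC)]))
```

```text
wrist carrier_hook [197.8 345.7] 0.62 [-0.0005 -0.0712  0.14  ]
wrist index_front [186.5 362.4] 0.29 [-0.0423 -0.1396  0.059 ]
wrist index_mark [360.5 362.8] 0.75 [ 0.136  -0.0718  0.164 ]
wrist boom_grip [318.7 258.3] 0.56 [0.1011 0.0277 0.205 ]
wrist button_face [288.3 257.8] 0.62 [0.0823 0.0279 0.205 ]
wrist boom_pointer [355.7 240. ] 0.56 [0.1288 0.029  0.164 ]
scene carrier_hook [262.8 233. ] 0.63 [-0.0072 -0.0674  0.14  ]
scene index_front [255.5 270.6] 0.75 [-0.0426 -0.0716  0.059 ]
scene index_mark [309.4 188.6] 0.69 [ 0.1337 -0.066   0.164 ]
scene boom_grip [266.1 161.8] 0.91 [0.1032 0.0275 0.205 ]
scene button_face [253.9 170. ] 0.46 [0.0671 0.0266 0.205 ]
scene boom_pointer [277.3 171.2] 0.56 [0.1319 0.0267 0.164 ]
side carrier_hook [313.9 223. ] 0.76 [-0.0047 -0.0643  0.14  ]
side index_front [299.  256.2] 0.82 [-0.0374 -0.0647  0.059 ]
side index_mark [382.4 213.5] 0.95 [ 0.1447 -0.0609  0.164 ]
side boom_grip [359.9 181.9] 0.68 [0.1004 0.0388 0.205 ]
side button_face [349.3 183.1] 0.46 [0.075  0.0273 0.205 ]
side boom_pointer [368.  200.1] 0.62 [0.1209 0.0284 0.164 ]
[0.5602 0.0326 0.2854] [0.0956 0.0275 0.2854] 16.35 [[ 0.0887 -0.      0.9961]
 [-0.9961  0.      0.0887]
 [-0.     -1.     -0.    ]]
```

View pics/m7.png

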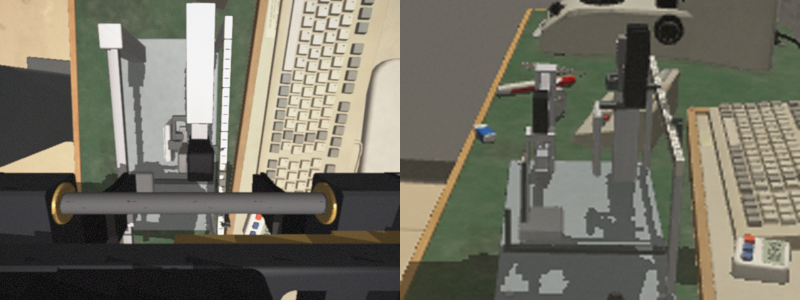

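Call:
{"fn": "arm_command", "kwargs": {"translation": [[0,0.35,0.03],[0,0.7,0.03],[0,0.97,0.03],[0,0.97,0.03],[0,0.97,0.03]], "rotation": [[0,0,0],[0,0,0],[0,0,0],[0,0,0],[0,0,0]], "grip": [-1,-1,0,1,1]}}

```text
time_s: 16.85
position: [0.5628, 0.0328, 0.208]
tcp_rot: [[0.089, -0.0, 0.996], [-0.996, 0.0, 0.089], [-0.0, -1.0, -0.0]]
force: [0.3, -0.1, 0.0]
opening: 0.812
```

Call:
{"fn": "arm_command", "kwargs": {"translation": [[0,0,0],[0,0,0],[0,0,0],[0,0,0],[0,0,0]], "rotation": [[0,0,0],[0,0,0],[0,0,0],[0,0,0],[0,0,0]], "grip": [1,1,1,1,1]}}

```text
time_s: 17.35
position: [0.5622, 0.0328, 0.2082]
tcp_rot: [[0.089, -0.001, 0.996], [-0.996, -0.0, 0.089], [0.0, -1.0, -0.001]]
force: [10.0, 0.8, -0.9]
opening: 0.358
```

Call:
{"fn": "arm_command", "kwargs": {"translation": [[0,0,0],[0,0,0],[0,0,0],[0,0,0]], "rotation": [[0,0,0],[0,0,0],[0,0,0],[0,0,0]], "grip": [1,1,1,1]}}

```text
time_s: 17.75
position: [0.565, 0.033, 0.2082]
tcp_rot: [[0.089, 0.005, 0.996], [-0.996, 0.0, 0.089], [0.0, -1.0, 0.005]]
force: [7.1, 1.5, -1.8]
opening: 0.289
```

Call:
{"fn": "arm_command", "kwargs": {"translation": [[0,0,0.02],[0.2,0,0.02],[0.45,0,0.02],[0.7,0,0.02],[0.9,0,0.02]], "rotation": [[0,0,0],[0,0,0],[0,0,0],[0,0,0],[0,0,0]], "grip": [1,1,1,1,1]}}

```text
time_s: 18.25
position: [0.5712, -0.0379, 0.2083]
tcp_rot: [[0.089, 0.001, 0.996], [-0.996, 0.003, 0.089], [-0.003, -1.0, 0.002]]
force: [2.7, 6.9, 2.1]
opening: 0.292
```

Call:
{"fn": "arm_command", "kwargs": {"translation": [[0.15,0,0],[0.3,0,0],[0.3,0,0],[0.3,0,0]], "rotation": [[0,0,0],[0,0,0],[0,0,0],[0,0,0]], "grip": [1,1,1,1]}}

```text
time_s: 18.65
position: [0.5733, -0.062, 0.2083]
tcp_rot: [[0.088, 0.002, 0.996], [-0.996, 0.001, 0.088], [-0.001, -1.0, 0.002]]
force: [4.1, 4.6, 1.9]
opening: 0.291
```

Run:
```python
from look import *
np.set_printoptions(precision=4,suppress=True)
c,s=np.cos(.089),np.sin(.089)
def loc(X): dx,dy=X[0]-.4674,X[1]+.0033; return np.array([c*dx+s*dy,-s*dx+c*dy,X[2]])
for cam in ['wrist','scene','side']:
    im,K,M=cap(cam,cam+'8.png'); np.savez(cam+'8.npz',K=K,M=M)
    for t,z in [('carrier_hook',.14),('index_front',.059),('index_mark',.164),('boom_grip',.205),('boom_pointer',.164)]:
        for p,q in spot(cam,t)[:1]: print(cam,t,p.round(1),round(q,2),loc(atz(K,M,p,z)))
s_=bot.read_state();print(s_['position'],loc(s_['position']),s_['time_s'],s_['force'],s_['opening'])
a=cv2.imread('pics/wrist8.png')[150:330,240:440]
b=cv2.imread('pics/scene8.png')[130:280,230:380]
cv2.imwrite('pics/m8.png',np.hstack([cv2.resize(a,(440,400),interpolation=cv2.INTER_CUBIC),cv2.resize(b,(360,400),interpolation=cv2.INTER_CUBIC)]))
```

```text
wrist carrier_hook [141.8 267.9] 0.97 [ 0.0017 -0.0698  0.14  ]
wrist index_mark [381.  284.5] 0.63 [ 0.1383 -0.071   0.164 ]
wrist boom_grip [310.8 311.9] 0.68 [ 0.1012 -0.0673  0.205 ]
wrist boom_pointer [367.8 274.1] 0.62 [ 0.1311 -0.0651  0.164 ]
scene carrier_hook [264.7 234.6] 0.94 [-0.0078 -0.0734  0.14  ]
scene index_front [258.  268.9] 0.72 [-0.036  -0.0721  0.059 ]
scene index_mark [309.9 186.7] 0.78 [ 0.139  -0.0628  0.164 ]
scene boom_grip [296.6 182.9] 0.61 [ 0.0939 -0.0682  0.205 ]
scene boom_pointer [307.1 189.8] 0.7 [ 0.1276 -0.065   0.164 ]
side carrier_hook [314.7 223.7] 0.57 [-0.003  -0.0682  0.14  ]
side index_front [299.4 256.2] 0.72 [-0.0365 -0.0647  0.059 ]
side index_mark [382.3 215.2] 0.96 [ 0.1432 -0.0714  0.164 ]
side boom_grip [363.6 196.1] 0.84 [ 0.1008 -0.0666  0.205 ]
side boom_pointer [374.2 213.9] 0.97 [ 0.1264 -0.0643  0.164 ]
[ 0.5733 -0.0613  0.2082] [ 0.1003 -0.0671  0.2082] 19.55 [3.5382 3.7181 3.5391] 0.29052924535592983
```

View pics/m8.png

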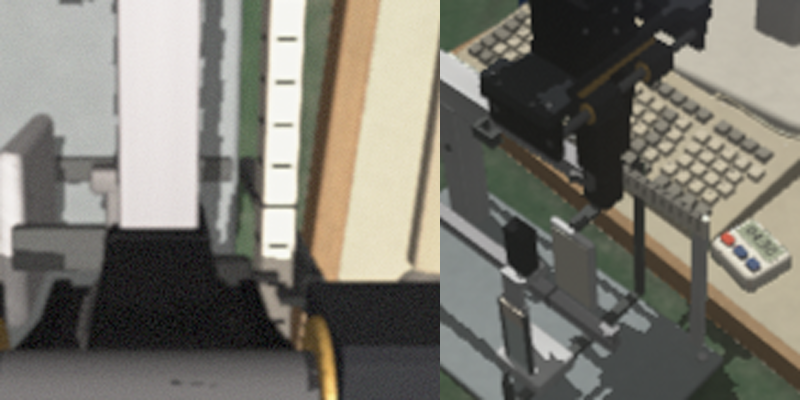

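Call:
{"fn": "arm_command", "kwargs": {"translation": [[0.06,0,0],[0.06,0,0],[0.06,0,0]], "rotation": [[0,0,0],[0,0,0],[0,0,0]], "grip": [1,1,1]}}

```text
time_s: 19.85
position: [0.5737, -0.0661, 0.2083]
tcp_rot: [[0.089, 0.001, 0.996], [-0.996, 0.001, 0.089], [-0.001, -1.0, 0.002]]
force: [3.7, 3.8, 2.6]
opening: 0.286
```

Run:
```python
from look import *
np.set_printoptions(precision=4,suppress=True)
c,s=np.cos(.089),np.sin(.089)
def loc(X): dx,dy=X[0]-.4674,X[1]+.0033; return np.array([c*dx+s*dy,-s*dx+c*dy,X[2]])
O={}
for cam in ['wrist','scene','side']:
  for k in range(2):
    im,K,M=cap(cam,cam+'9.png')
    for t,z in [('carrier_hook',.14),('index_mark',.164),('boom_grip',.205),('boom_pointer',.164)]:
        for p,q in spot(cam,t)[:1]: print(cam,t,p.round(1),round(q,2),loc(atz(K,M,p,z))); O.setdefault(t,[]).append((K,M,p))
for t in O: X,e=tri(O[t]); print(t,loc(X),np.round(e,1))
s_=bot.read_state();print(loc(s_['position']),s_['time_s'],s_['force'],s_['opening'])
```

```text
wrist carrier_hook [139.3 263.1] 0.97 [ 0.0005 -0.0711  0.14  ]
wrist index_mark [381.4 277.3] 0.6 [ 0.1383 -0.0711  0.164 ]
wrist boom_grip [309.6 308.7] 0.68 [ 0.1007 -0.07    0.205 ]
wrist carrier_hook [139.8 258.9] 0.8 [ 0.0011 -0.0684  0.14  ]
wrist index_mark [378.4 278.7] 0.64 [ 0.1368 -0.0718  0.164 ]
wrist boom_grip [311.  308.4] 0.87 [ 0.1013 -0.0698  0.205 ]
wrist boom_pointer [364.9 275.8] 0.96 [ 0.1296 -0.0702  0.164 ]
scene carrier_hook [263.1 232.5] 0.86 [-0.0059 -0.0669  0.14  ]
scene index_mark [307.8 189.4] 0.65 [ 0.1295 -0.0653  0.164 ]
scene boom_grip [300.7 182.3] 0.93 [ 0.1006 -0.0732  0.205 ]
scene boom_pointer [309.4 192.3] 0.74 [ 0.1248 -0.074   0.164 ]
scene carrier_hook [263.3 235.5] 0.59 [-0.0114 -0.0731  0.14  ]
scene index_mark [308.9 188.2] 0.98 [ 0.134  -0.0645  0.164 ]
scene boom_grip [298.9 182.8] 0.67 [ 0.0972 -0.0715  0.205 ]
scene boom_pointer [310.4 190.2] 0.68 [ 0.1313 -0.0711  0.164 ]
side carrier_hook [313.6 222.1] 0.86 [-0.0055 -0.0589  0.14  ]
side index_mark [383.1 213.3] 0.58 [ 0.1464 -0.0596  0.164 ]
side boom_grip [361.7 193.9] 0.77 [ 0.0979 -0.0519  0.205 ]
side boom_pointer [372.2 216.8] 0.88 [ 0.1203 -0.0826  0.164 ]
side carrier_hook [316.4 221.8] 0.9 [ 0.0007 -0.0568  0.14  ]
side index_mark [382.6 214.2] 0.94 [ 0.1446 -0.0651  0.164 ]
side boom_grip [364.7 195.7] 0.6 [ 0.1034 -0.0638  0.205 ]
side boom_pointer [374.6 213.3] 0.6 [ 0.1276 -0.0606  0.164 ]
carrier_hook [-0.0033 -0.0681  0.1403] [8.6 7.7 1.4 3.7 1.7 2.5]
index_mark [ 0.1389 -0.0666  0.1644] [ 8.  10.2  4.   2.4  3.2  2.5]
boom_grip [ 0.0997 -0.0706  0.2067] [4.  5.2 1.6 1.6 2.5 1.4]
boom_pointer [ 0.1261 -0.0723  0.1644] [8.  0.8 1.8 2.9 1.7]
[ 0.1003 -0.0719  0.2083] 21.35 [3.9518 3.7033 3.128 ] 0.2892370812991297
```

Run:
```python
import cv2,numpy as np
g=cv2.cvtColor(cv2.imread('pics/wrist9.png'),cv2.COLOR_BGR2GRAY)
print('cols',list(range(336,388,2)))
for r in range(244,296): print(r,' '.join('%3d'%v for v in g[r,336:388:2]))
```

```text
cols [336, 338, 340, 342, 344, 346, 348, 350, 352, 354, 356, 358, 360, 362, 364, 366, 368, 370, 372, 374, 376, 378, 380, 382, 384, 386]
244 100 121 182 183 117  83  67 111 112 111 102 115 229 246 244 244 244 245 246 179 109  79  66  70 138 173
245  97 142 187 180 115  83  71 106 112 114 100 119 230 245 245 245 245 245 246 173 107  75  66  76 139 171
246 101 151 194 169 103  79  64 103 114 111  93 112 231 245 245 244 244 244 246 157  96  77  69  79 148 173
247 100 150 189 161  99  83  69  98 108 109  89 116 235 245 245 244 244 245 245 150  97  79  68  80 149 172
248  99 142 189 163  97  87  66  96 113 106  77 113 237 245 245 245 245 245 246 148  88  69  70  81 157 169
249  99 116 165 165  95  83  63  98 105 111  73 110 237 245 244 245 245 245 246 138  74  77  60  87 160 177
250 101 101 150 166  98  78  69  98 110 104  82 107 240 246 246 247 246 246 247 134  68  70  70  93 160 172
251 100  99 151 159  98  85  84 102 105 108  86 113 239 245 245 246 246 244 245 133  58  70  64  95 161 173
252  93  99 147 162 101  85  91 103 108 105  93 120 238 230 201 195 191 206 240 135  54  62  67 102 
[... 3951 characters left out ...]
 104 132 131 135 141  97  64  80 127  36  27  29  23
290  26  32  22  28  26  18  32  17  24  35  23   9  40 118 152 150 157 144  88  66  86 132  35  35  30  14
291  23  31   6  25  22  19  30  34  26  27  27  19  28 111 154 152 152 146  87  66  87 119  38  36  42  35
292  20  17  18  16  25  28  22  20  27  21  21  22  11  93 151 154 156 145  80  63  95 120  46  52  59  45
293  18  23  24  26  33  26  10  24   8  15  20  20  34  72 138 154 156 144  82  66 108 124  52  62  76  67
294  17  25  29  20  33  28  28  27  17  28  12  11  13  48 125 153 150 144  85  63 111 125  65  70  82  78
295  21  11  24  16  34  31  13  18  28  26  22  31  27  21  93 144 153 147  81  65 111 108  63  72  97  94
```

Call:
{"fn": "arm_command", "kwargs": {"translation": [[0.014,0,0],[0.014,0,0],[0.014,0,0]], "rotation": [[0,0,0],[0,0,0],[0,0,0]], "grip": [1,1,1]}}

```text
time_s: 21.65
position: [0.5738, -0.0671, 0.2082]
tcp_rot: [[0.089, 0.001, 0.996], [-0.996, 0.002, 0.089], [-0.001, -1.0, 0.002]]
force: [4.3, 4.0, 3.2]
opening: 0.289
```

```bash
python3 -c "
from rig import bot
s=bot.read_state();print(s['time_s'],s['position'],s['force'],s['opening'])
print(bot.hand_in())"
```

```text
21.65 [ 0.57376342 -0.06707843  0.20824836] [4.33331932 3.98998956 3.17499505] 0.28930523046320367
the job is handed in; nothing more can be done
None
```

I did the whole job and handed it in at 21.65 s; the hand-in gave no verdict. I hooked the carrier on the rail's right-hand end, slid it along to the index marker and let go. Then I squeezed the lock button and drew the boom out about 100 mm. The arm is still holding the head with the button squeezed.

**Last checks:**
- **Carrier:** the last wrist-camera readings put its hook within about 3 mm of the index marker along the rail. It was hanging upright in the last pictures I viewed.
- **Boom pointer:** the wrist camera showed it about 1.4 mm short of the index tip. I moved it about 1.1 mm further and did not take another picture after that.
- **Button and pull:** the gripper opening is about 25 mm, against 26 mm with the button fully pressed. A steady pull of about 4 N along the boom matches its spring.

**Disagreement:** the scene and side cameras were scattered on the index mark. The scene camera put it about 6 mm further left than the wrist camera did. I went with the wrist camera because it is closer and sharper, and its view of the marker's front upright agreed.

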